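# Find the socket for the deck's hold-down nut

## Robot

A 6-joint arm with a two-finger parallel gripper is mounted at the origin on the work surface. World frame = base frame: x ahead of the robot, y to its left, z up, the work surface at z = 0. Lengths are in m, angles in rad, forces in N, time in s.
With the tool pointing down it reaches from about 0.375 to 0.975 m from the base axis. Payload 3.8 kg.
Tool frame: the origin (TCP) lies midway between the tips of the shut fingers; the grasp point (between the pads) lies 19 mm behind it; z points along the fingers, y is the direction in which the jaws open and shut (so a half turn about z gives the same grasp; the last joint's range is limited). The gripper opens to 85 mm and grips with 20 to 120 N. Pads are 22 mm wide; open, the fingers measure 114 mm over their backs; the gripper's body (76 mm by 85 mm) begins 54 mm behind the grasp point. The pads swing forward as they close: fully open they stand 13 mm farther back than shut.
Start: joints at [-1.209, 0.264, 1.604, -0, 1.274, -0.037], TCP at [0.262, -0.622, 0.231] pointing down, gripper open.
Joint ranges: [-2.63, 2.63], [-0.94, 2.18], [0.31, 2.57], [-1.31, 4.45], [0, 2.66], [-2.55, 2.55]. Speed limits (rad/s): [2.57, 2.57, 3.14, 3.14, 3.14, 3.14].

## Interface

Orientations are given as a 3x3 rotation matrix whose columns are the frame's x, y, z axes.
In Python, from workcell import observe, grab_frame, camera_params, sign_off gives the robot as it stands.
- The arm moves only by the tool servo_tool, never from a script. Its argument "plan" is a list of rows, each a list of 2 entries, a list of its own where there are three numbers: the shift along the world's x, y, z in units of 40 cm (1.0 is 40 cm), then the turn, a rotation vector about the world's x, y, z in units of 0.5 rad (1.0 is 0.5 rad). A call has 1 to 12 rows; each row is the pose to reach, as a shift and turn from the pose measured when the call began; what a row does not reach only later rows make up. A row lasts 1/8 s, in which the tool goes at most 62.5 mm and 10.7 degrees, less where a joint would pass 70% of its speed; a pose out of reach is approached as far as the arm can. A call with a number of a shift or a turn outside -1 to 1 is refused whole. A call with a gripper value outside its range is refused whole. "grip" is the opening, from -1 (shut) to 1 (fully open), set as the call begins (left out, the last holds). The fingers move at their own pace and stop on an object; the grip force is fixed at half the most. Time passes only in rows, so rows that repeat a pose let the fingers close. It gives the time, the measured TCP pose, the force and the opening at its end, in the units of the state.
- observe(): the state, without advancing time (a new reading comes with each control period).
- grab_frame(name): name is "scene" or "top" or "wrist"; returns the picture (400x640x3 uint8, red, green, blue); there is no depth.
- camera_params(name): a dict with "K" (3x3 intrinsics, pixels), "T" (4x4, takes a point from camera to world coordinates). Camera axes: x right, y down, z forward; pixel columns grow to the right and rows downward; lengths in m; the calibration is good to about 2 mm. The wrist camera is an equidistant fisheye: a pixel r from the principal point sees the ray r / f radians off the axis. A picture is of the moment at which its call begins: read the wrist's pose just before it. camera_params takes no time and is no camera call; for the wrist camera it gives the pose at the moment of the call.
- sign_off(): hands the job in, once; it reports no verdict.
The state is a dict: "t": time; "q": joint angles; "qd": joint speeds; "joint_efforts": joint torques, N m; "tool_pos": TCP position; "ee_rot": TCP orientation; "contact_force": force on the tool from outside, world axes, zero at the start; "moment": the same for the moment, N m; "opening": finger opening in m.
Only numpy, scipy, OpenCV 4.12 (cv2) and the standard library are available. Lean on these libraries where they do the work, as an engineer would, in place of code of your own. Each camera call takes 0.05 s, during which the arm holds its last target. There are 200 camera calls.

## Task

One of the tip-rack modules is to be unbolted from the deck: pull the black cap off its hold-down nut and drop it in the wire basket, then try the sockets from the holder on that nut until you have the one that fits. Stand any socket that does not fit back down upright in a pocket of the holder, and leave the other things on the bench where they are. Finish with the right socket pushed fully home over the nut and still held in the gripper, do not let go of it.

Things in the scene. Friction and masses are not known exactly. Their poses are not given: they have to be found in the camera images.
- hold_down (a point): Centre of the upper rim of the metal collar under the black cap: 48 mm outside diameter, 12 mm high, on the left one of two tip-rack modules, at the end near the robot. Bore 12 mm deep, 29 mm wide round a 17 mm nut or 38 mm round a 24 mm nut. z up, x away from the robot along the module. Too small a socket stops on the nut's dome (1 to 5 mm below this point), too thick a nose on the rim.
- nut_seat (a point): Foot of the capped hex nut, on its axis, on the module's flat top, 12 mm below the collar's rim, 60 mm above the bench. A fixed domed nut: hexagon 5 mm high, then chamfer and dome to 12 mm, 17 or 24 mm across flats (differs from start to start); two hexagon corners lie along this point's x, flats face +-y. Only the right socket's end gets down to this point: its mid-height point is then 39 mm above it.
- deck: Fixed deck plate, 292 x 244 mm, under two black modules with steel tops 60 mm above the bench; origin on the bench under its centre, x away from the robot. The racks of black tips reach 116 mm above the bench; nothing within 70 mm of the capped nut's axis is higher than its collar. The right-hand module's bare collar holds the other size of nut and is not to be worked on.
- cap_stem (a point): Loose black plastic cap over the collar: a flange 56 mm in diameter and 13 mm high with a round stem 24 mm in diameter on top, 40 mm high overall. The point is on the axis of the stem, half-way up it (27 mm above the cap's underside, 13 mm below the stem's top). The flange is hollow and reaches 8 mm down over the collar: lift the cap straight up by at least 10 mm. About 35 g, upright.
- basket: Open wire basket for removed parts, 156 mm (its x) by 116 mm (its y), 62 mm high, fixed to the bench. Origin on the bench under its centre. It stands left or right of the deck.
- holder: Fixed grey socket holder, 190 mm (its x) by 62 mm (its y) by 22 mm high, with three round pockets 41 mm in diameter and 10 mm deep in a row along its x, at x = -60, 0 and +60 mm. Pocket floors are 12 mm above the bench. Origin on the bench under its centre. It stands across the deck from the basket. Each pocket starts with one socket; which is where differs.
- socket_small_mid (a point): Deep steel socket for 13 mm nuts, 78 mm tall, 130 g, open end down. Round barrel 24 mm in diameter from 36 mm up to the top (square recess in the top); nose (lowest 30 mm) 20 mm in diameter, hexagonal opening 14.6 mm across flats, 28 mm deep. Point: on the axis at mid height, 39 mm above the underside; hexagon corners along its x, flats to +-y; x starts along the holder's x within 3 degrees.
- socket_mid_mid (a point): Deep steel socket for 17 mm nuts, 78 mm tall, 160 g, open end down. Round barrel 24 mm in diameter from 36 mm up to the top (square recess in the top); nose (lowest 30 mm) 25 mm in diameter, hexagonal opening 18.6 mm across flats, 28 mm deep. Point: on the axis at mid height, 39 mm above the underside; hexagon corners along its x, flats to +-y; x starts along the holder's x within 3 degrees.
- socket_large_mid (a point): Deep steel socket for 24 mm nuts, 78 mm tall, 240 g, open end down. Round barrel 24 mm in diameter from 36 mm up to the top (square recess in the top); nose (lowest 30 mm) 34 mm in diameter, hexagonal opening 25.6 mm across flats, 28 mm deep. Point: on the axis at mid height, 39 mm above the underside; hexagon corners along its x, flats to +-y; x starts along the holder's x within 3 degrees.
- ratchet: Bystander: ratchet handle lying on the bench between robot and deck, 205 mm long, 34 mm high; origin under its middle.
- adapter: Bystander: small steel drive adapter standing on the bench, 22 mm in diameter, 38 mm high; origin at its underside.
- screw_jar: Bystander: clear screw jar with a white lid, 48 mm in diameter, 55 mm high; origin at its underside.
- screwdriver: Bystander: screwdriver lying at the right, 200 mm long, 26 mm high; origin under its middle.
- reagent: Bystander: reagent bottle at the far left, 64 mm in diameter, 130 mm high; origin at its underside.
- tip_box: Bystander: closed pipette-tip box at the far right, 88 x 126 mm, 56 mm high; origin at its underside.
- spanner: Bystander: small spanner lying at the left, 160 mm long; origin under its middle.
Mind the look-alikes: they are no part of the job. Leave any blue look-alike of the part that bears cap_stem alone. What is shaped like the part that bears socket_mid_mid but green is not meant.

How it is judged:
By the outcome, as a careful person would: the job done as asked, in the order asked, and still so for the second after the job is handed in, while the arm keeps its last pose, push and grip.
It also fails if it takes over 72 s, if anything falls off the work surface, if the arm or the gripper's body presses on something with over 40 N, if the wrist force passes 120 N, or if a joint passes its speed limit or range.

## Working session

There is one attempt and no reset: what is moved stays moved. The work goes in short steps, Python scripts to look and compute and a tool call to move; the robot and the scene stay as the last step left them, time stands still between calls to the robot, and variables do not carry over. Pictures are saved under pics/ and viewed, about 8 in all and at most 12, crops included, and the job is handed in when it is done.

Besides the shell and the picture viewer there is one more tool, called after "Request:" as name(argument=value, ...), one argument or row to a line, values as JSON. servo_tool: Moves the arm, as the interface text tells. Its arguments: {"type":"object","properties":{"plan":{"type":"array"},"grip":{"type":"number"}},"required":["plan"]}

```bash
mkdir -p pics; cat > h.py <<'E'
import numpy as np, cv2
from workcell import observe, grab_frame, camera_params, sign_off
def ray(name,u,v,P=None):
    P=P or camera_params(name);K=np.array(P["K"]);T=np.array(P["T"])
    x=(u-K[0,2])/K[0,0];y=(v-K[1,2])/K[1,1]
    if name=="wrist":
        r=np.hypot(x,y);d=np.array([x/r*np.sin(r),y/r*np.sin(r),np.cos(r)]) if r>0 else np.array([0,0,1.])
    else: d=np.array([x,y,1.])
    return T[:3,3],T[:3,:3]@d
def at(name,u,v,z,P=None):
    o,d=ray(name,u,v,P); return o+d*(z-o[2])/d[2]
def proj(name,p,P=None):
    P=P or camera_params(name);K=np.array(P["K"]);T=np.array(P["T"])
    c=T[:3,:3].T@(np.array(p)-T[:3,3])
    if name=="wrist":
        r=np.hypot(c[0],c[1]);t=np.arctan2(r,c[2]);x,y=c[0]/r*t,c[1]/r*t
    else: x,y=c[:2]/c[2]
    return np.array([K[0,0]*x+K[0,2],K[1,1]*y+K[1,2]])
def save(img,n,crop=None,s=1):
    if crop: u0,v0,u1,v1=crop; img=img[v0:v1,u0:u1]
    cv2.imwrite(f"pics/{n}.png",cv2.resize(img[:,:,::-1],None,fx=s,fy=s,interpolation=cv2.INTER_CUBIC))
E
python3 - <<'E'
from h import *
for n in("top","scene"):
    im=grab_frame(n);np.save(f"pics/{n}.npy",im);save(im,n+"0",s=1.25)
    print(n,camera_params(n))
s=observe();print(s)
E
```

```text
top {'K': array([[362.00444286,   0.        , 311.06856775],
       [  0.        , 362.00444286, 202.57549534],
       [  0.        ,   0.        ,   1.        ]]), 'T': array([[-0.02989187, -0.99341633,  0.11059142,  0.40117952],
       [-0.99945853,  0.02818333, -0.01698055, -0.00861033],
       [ 0.01375192, -0.11103912, -0.99372089,  1.26671883],
       [ 0.        ,  0.        ,  0.        ,  1.        ]])}
scene {'K': array([[363.3547544 ,   0.        , 316.71139427],
       [  0.        , 363.3547544 , 200.71049629],
       [  0.        ,   0.        ,   1.        ]]), 'T': array([[-0.5306933 ,  0.51002931, -0.67693037,  1.18300992],
       [ 0.84738407,  0.33573471, -0.41136655,  0.41461666],
       [ 0.01746002, -0.79192948, -0.61036288,  0.69725359],
       [ 0.        ,  0.        ,  0.        ,  1.        ]])}
{'t': 0.1, 'q': array([-1.20895258e+00,  2.64724213e-01,  1.60522777e+00,  1.34523835e-05,
        1.27369997e+00, -3.68959063e-02]), 'qd': array([ 8.13224151e-05,  1.68787295e-04, -2.46579722e-03, -1.78972858e-04,
       -3.14608741e-04, -8.49768193e-04]), 'joint_efforts': array([ 3.73553266e-04, -5.16707110e+01, -3.68590307e+01, -8.11646942e-05,
        6.30837225e-03,  1.11137015e-05]), 'tool_pos': array([ 0.26184664, -0.62143214,  0.23006047]), 'ee_rot': array([[ 9.21552629e-01,  3.88252801e-01, -7.16961533e-04],
       [ 3.88253453e-01, -9.21550611e-01,  1.93050794e-03],
       [ 8.88087749e-05, -2.05742745e-03, -9.99997880e-01]]), 'contact_force': array([ 0.07346071, -0.68861795, -0.23062642]), 'moment': array([-0.01948076, -0.0097088 , -0.01222666]), 'opening': 0.08566216682752832}
```

View pics/top0.png

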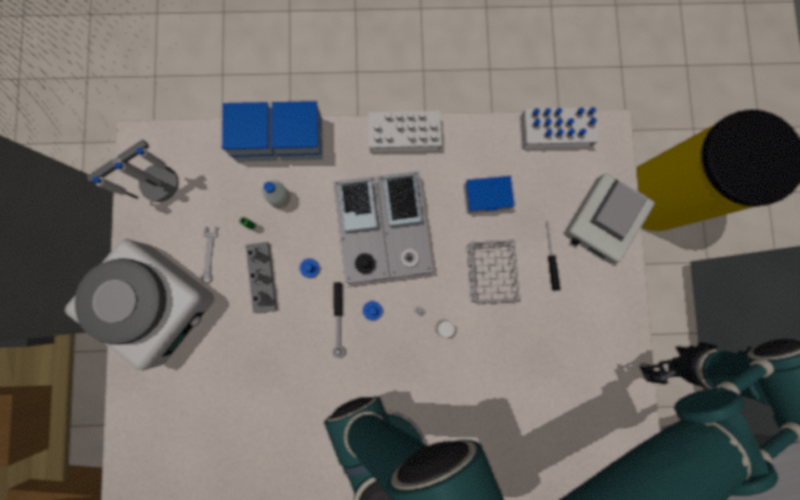

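View pics/scene0.png

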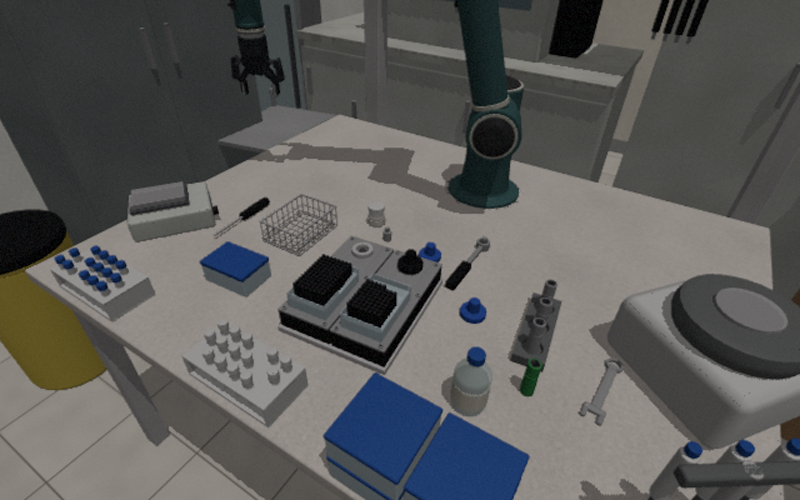

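```bash
python3 - <<'E'
from h import *
t=np.load("pics/top.npy");s=np.load("pics/scene.npy")
a=cv2.resize(t[130:270,190:430],None,fx=3.3,fy=3.3,interpolation=cv2.INTER_CUBIC)[:, :792]
b=cv2.resize(s[205:305,400:460],None,fx=1,fy=1)
cv2.imwrite("pics/c1.png",a[:,:,::-1])
c1=cv2.resize(s[215:300,400:460],None,fx=6,fy=6,interpolation=cv2.INTER_CUBIC)
c2=cv2.resize(s[185:255,270:350],None,fx=5,fy=5,interpolation=cv2.INTER_CUBIC)
c=np.zeros((510,770,3),np.uint8);c[:510,:360]=c1;c[:350,365:765]=c2
cv2.imwrite("pics/c2.png",c[:,:,::-1])
E
```

```text
(no output)
```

View pics/c1.png

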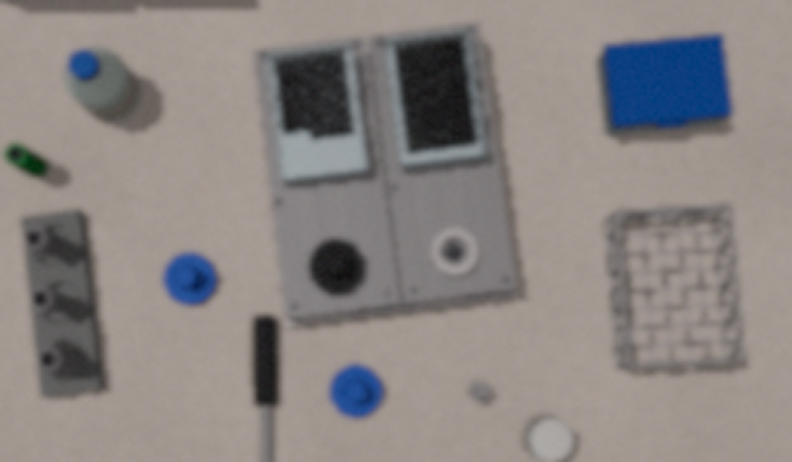

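View pics/c2.png

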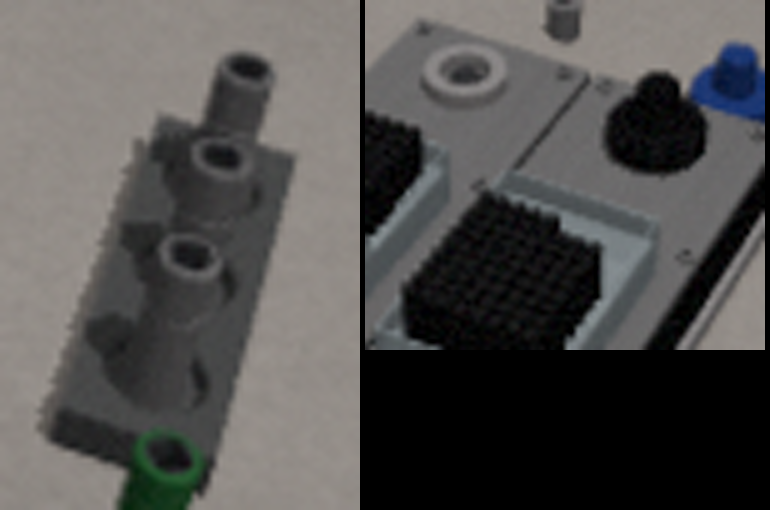

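```bash
python3 - <<'E'
from h import *
np.set_printoptions(precision=4,suppress=True)
T=lambda u,v,z:at("top",u/3.3+190-.35,v/3.3+130-.35,z)
S1=lambda u,v,z:at("scene",u/6+400-.4,v/6+215-.4,z)
S2=lambda u,v,z:at("scene",(u-365)/5+270-.4,v/5+185-.4,z)
print("cap top(flange)",T(337,267,.072),"scene stem",S2(656,84,.104))
for a,b in zip([(35,238),(40,299),(50,358)],[(188,252),(221,155),(246,68)]): print("sock",T(*a,.09),S1(*b,.09))
print("holder",[T(*p,.022)[:2] for p in[(24,218),(80,212),(105,388),(43,396)]])
print("collar R",T(455,251,.072),S2(465,72,.072))
print("deck",[T(*p,.06)[:2] for p in[(290,318),(521,295),(477,26),(258,50)]])
print("basket",[T(*p,.062)[:2] for p in[(605,212),(733,207),(745,367),(620,370)]])
print("bluecap",T(190,278,.013),T(357,391,.013),"green",T(14,152,.078))
print("wrist",camera_params("wrist"))
E
```

```text
cap top(flange) [0.5094 0.0356 0.072 ] scene stem [0.5113 0.0411 0.104 ]
sock [0.545  0.3321 0.09  ] [0.5435 0.3366 0.09  ]
sock [0.4846 0.327  0.09  ] [0.4836 0.3308 0.09  ]
sock [0.4266 0.3171 0.09  ] [0.4256 0.3233 0.09  ]
holder [array([0.5747, 0.3634]), array([0.5794, 0.305 ]), array([0.3956, 0.2794]), array([0.3893, 0.343 ])]
collar R [ 0.5221 -0.0833  0.072 ] [ 0.5251 -0.0751  0.072 ]
deck [array([0.4602, 0.0846]), array([ 0.4767, -0.1494]), array([ 0.7574, -0.1152]), array([0.7378, 0.1122])]
basket [array([ 0.5587, -0.2384]), array([ 0.5602, -0.3698]), array([ 0.3975, -0.372 ]), array([ 0.3982, -0.2457])]
bluecap [0.5075 0.1923 0.013 ] [0.3846 0.0201 0.013 ] green [0.6341 0.357  0.078 ]
wrist {'K': array([[309.7069,   0.    , 321.6697],
       [  0.    , 309.7069, 197.4753],
       [  0.    ,   0.    ,   1.    ]]), 'T': array([[ 0.3881, -0.8841, -0.2605,  0.328 ],
       [-0.9216, -0.3726, -0.1084, -0.5928],
       [-0.0012,  0.2821, -0.9594,  0.3733],
       [ 0.    ,  0.    ,  0.    ,  1.    ]])}
```

Request:
servo_tool(
  plan=[
    [[0.36, 0.98, 0], [0, 0, -0.588]],
    [[0.36, 0.98, 0], [0, 0, -0.588]],
    [[0.36, 0.98, 0], [0, 0, -0.588]],
    [[0.36, 0.98, 0], [0, 0, -0.588]],
    [[0.36, 0.98, 0], [0, 0, -0.588]],
    [[0.36, 0.98, 0], [0, 0, -0.588]],
    [[0.36, 0.98, 0], [0, 0, -0.588]],
  ],
  grip=1,
)

```text
t: 0.98
tool_pos: [0.406, -0.2268, 0.2297]
ee_rot: [[0.994, 0.106, -0.0], [0.106, -0.994, 0.003], [-0.0, -0.003, -1.0]]
contact_force: [0.5, -0.0, -0.6]
opening: 0.0852
```

Request:
servo_tool(
  plan=[
    [[0.26, 0.66, -0.05], [0, 0, 0]],
    [[0.26, 0.66, -0.05], [0, 0, 0]],
    [[0.26, 0.66, -0.05], [0, 0, 0]],
    [[0.26, 0.66, -0.05], [0, 0, 0]],
    [[0.26, 0.66, -0.05], [0, 0, 0]],
    [[0.26, 0.66, -0.05], [0, 0, 0]],
  ],
)

```text
t: 1.72
tool_pos: [0.51, 0.0395, 0.2089]
ee_rot: [[0.994, 0.11, -0.002], [0.11, -0.994, 0.003], [-0.001, -0.003, -1.0]]
contact_force: [-0.3, -1.1, -0.6]
opening: 0.0849
```

```bash
python3 - <<'E'
from h import *
P=camera_params("wrist");im=grab_frame("wrist");np.save("pics/w1.npy",im)
import pickle;pickle.dump(P,open("pics/w1.pkl","wb"))
save(im,"w1",s=1.25);print(observe()["tool_pos"],proj("wrist",[.510,.038,.104],P),proj("wrist",[.510,.038,.077],P))
E
```

```text
[0.50956596 0.03811337 0.20897174] [324.92867513 196.10666013] [324.69048349 187.8996039 ]
```

View pics/w1.png

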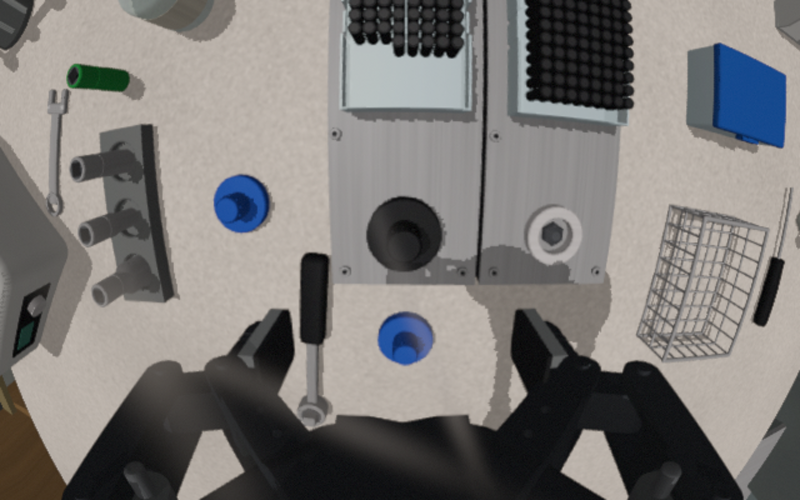

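```bash
python3 - <<'E'
from h import *
import pickle
np.set_printoptions(precision=4,suppress=True)
P=pickle.load(open("pics/w1.pkl","rb"));im=np.load("pics/w1.npy")
W=lambda u,v,z:at("wrist",(u)/1.25-.1,(v)/1.25-.1,z,P)
print("stem",W(404,240,.104),"flange",W(404,233,.077),"collarR",W(553,236,.072))
a,b=W(479,283,.06),W(484,120,.06);print("seam yaw",np.degrees(np.arctan2(*(b-a)[1::-1])))
a,b=W(335,283,.06),W(605,283,.06);print("edge yaw",np.degrees(np.arctan2(*(b-a)[:2])))
for p in[(78,168),(85,234),(102,295)]:print("sock",W(*p,.09))
print("basket",[W(*p,.062) for p in[(673,207),(768,227),(749,353),(640,360)]])
c1=cv2.resize(im[95:250,45:145],None,fx=3.8,fy=3.8,interpolation=cv2.INTER_CUBIC)
c2=cv2.resize(im[140:240,270:490],None,fx=1.8,fy=1.8,interpolation=cv2.INTER_CUBIC)
c=np.zeros((590,790,3),np.uint8);c[:589,:380]=c1;c[:180,385:781]=c2;cv2.imwrite("pics/c3.png",c[:,:,::-1])
E
```

```text
stem [0.5134 0.0399 0.104 ] flange [0.5113 0.0396 0.077 ] collarR [ 0.5212 -0.0774  0.072 ]
seam yaw 7.0054426106455505
edge yaw 174.36649268974352
sock [0.5452 0.3332 0.09  ]
sock [0.4848 0.3292 0.09  ]
sock [0.4261 0.3168 0.09  ]
basket [array([ 0.561 , -0.2012,  0.062 ]), array([ 0.5643, -0.3643,  0.062 ]), array([ 0.4044, -0.4177,  0.062 ]), array([ 0.4022, -0.2183,  0.062 ])]
```

View pics/c3.png

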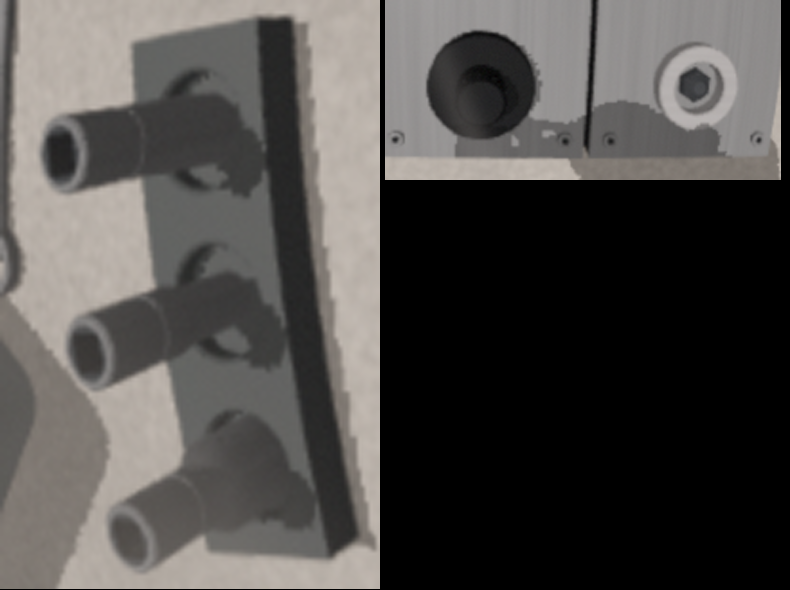

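Request:
servo_tool(
  plan=[
    [[0.007, 0.004, -0.2], [0, 0, 0]],
    [[0.007, 0.004, -0.317], [0, 0, 0]],
    [[0.007, 0.004, -0.317], [0, 0, 0]],
    [[0.007, 0.004, -0.317], [0, 0, 0]],
  ],
)

```text
t: 2.28
tool_pos: [0.5131, 0.0389, 0.0836]
ee_rot: [[0.994, 0.107, -0.001], [0.107, -0.994, 0.002], [-0.001, -0.002, -1.0]]
contact_force: [-0.8, -0.0, -0.4]
opening: 0.0855
```

Request:
servo_tool(
  plan=[
    [[0, 0, 0], [0, 0, 0]],
    [[0, 0, 0], [0, 0, 0]],
    [[0, 0, 0], [0, 0, 0]],
    [[0, 0, 0], [0, 0, 0]],
    [[0, 0, 0], [0, 0, 0]],
    [[0, 0, 0], [0, 0, 0]],
  ],
  grip=-1,
)

```text
t: 3.02
tool_pos: [0.5141, 0.0389, 0.0849]
ee_rot: [[0.994, 0.108, 0.001], [0.108, -0.994, 0.002], [0.001, -0.002, -1.0]]
contact_force: [-0.5, -0.2, 6.4]
opening: 0.0222
```

Request:
servo_tool(
  plan=[
    [[0, 0, 0.06], [0, 0, 0]],
    [[0, 0, 0.15], [0, 0, 0]],
    [[0, 0, 0.3], [0, 0, 0]],
    [[0, 0, 0.35], [0, 0, 0]],
    [[0, 0, 0.35], [0, 0, 0]],
  ],
)

```text
t: 3.65
tool_pos: [0.5155, 0.0391, 0.2272]
ee_rot: [[0.994, 0.108, 0.006], [0.108, -0.994, 0.002], [0.006, -0.002, -1.0]]
contact_force: [0.7, -0.2, -0.2]
opening: 0.022
```

```bash
python3 - <<'E'
from h import *
import pickle
P=camera_params("wrist");im=grab_frame("wrist");np.save("pics/w2.npy",im)
pickle.dump(P,open("pics/w2.pkl","wb"))
save(im,"w2",s=1.25);s=observe();print(s["tool_pos"],s["opening"],s["contact_force"])
E
```

```text
[0.5142022  0.03902461 0.22512683] 0.022203200095867473 [-0.84721411  0.20118849 -0.49539674]
```

View pics/w2.png

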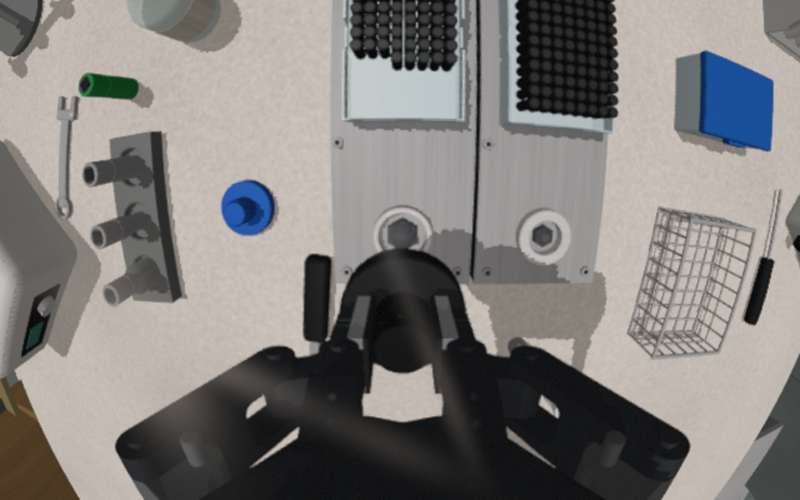

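Request:
servo_tool(
  plan=[
    [[-0.088, -0.862, 0], [0, 0, 0]],
    [[-0.088, -0.862, 0], [0, 0, 0]],
    [[-0.088, -0.862, 0], [0, 0, 0]],
    [[-0.088, -0.862, 0], [0, 0, 0]],
    [[-0.088, -0.862, 0], [0, 0, 0]],
    [[-0.088, -0.862, 0], [0, 0, 0]],
    [[-0.088, -0.862, 0], [0, 0, 0]],
    [[-0.088, -0.862, -0.15], [0, 0, 0]],
    [[-0.088, -0.862, -0.2], [0, 0, 0]],
    [[-0.088, -0.862, -0.2], [0, 0, 0]],
  ],
)

```text
t: 4.95
tool_pos: [0.4772, -0.3035, 0.1421]
ee_rot: [[0.994, 0.109, -0.003], [0.109, -0.994, 0.006], [-0.003, -0.006, -1.0]]
contact_force: [0.1, -0.4, 0.3]
opening: 0.0217
```

```bash
python3 - <<'E'
from h import *
import pickle
im=grab_frame("top");P=camera_params("wrist");w=grab_frame("wrist")
c=np.zeros((400,790,3),np.uint8)
c[:400,:400]=cv2.resize(w[50:370,100:540],(400,291))[:0].any() or np.pad(cv2.resize(w[50:370,100:540],(400,291)),((0,109),(0,0),(0,0)))
c[:,405:785]=cv2.resize(im[150:260,345:450],(380,400),interpolation=cv2.INTER_CUBIC)
cv2.imwrite("pics/b1.png",c[:,:,::-1]);s=observe();print(s["tool_pos"],s["opening"],proj("top",[.479,-.306,.062]))
E
```

```text
[ 0.47973788 -0.30554122  0.1460219 ] 0.021882434531130684 [394.28440194 216.95071202]
```

View pics/b1.png

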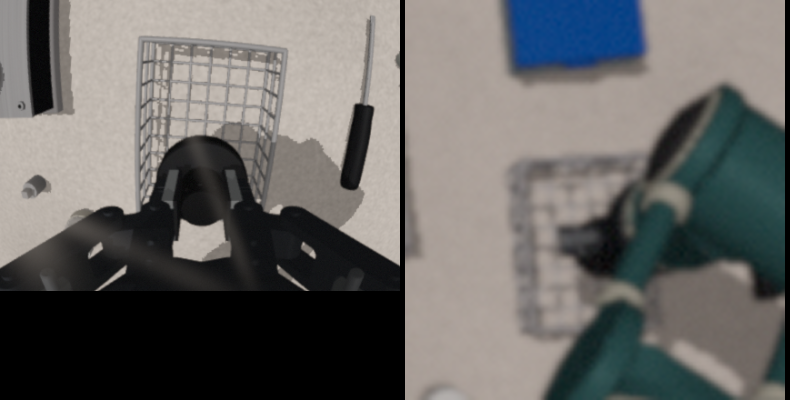

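Request:
servo_tool(
  plan=[
    [[0, 0, -0.1], [0, 0, 0]],
    [[0, 0, -0.165], [0, 0, 0]],
    [[0, 0, -0.165], [0, 0, 0]],
    [[0, 0, -0.165], [0, 0, 0]],
  ],
)

```text
t: 5.55
tool_pos: [0.4814, -0.3065, 0.0824]
ee_rot: [[0.994, 0.109, 0.006], [0.109, -0.994, -0.001], [0.006, 0.001, -1.0]]
contact_force: [-0.3, 0.0, -0.6]
opening: 0.0215
```

Request:
servo_tool(
  plan=[
    [[0, 0, 0], [0, 0, 0]],
    [[0, 0, 0], [0, 0, 0]],
    [[0, 0, 0], [0, 0, 0]],
    [[0, 0, 0], [0, 0, 0]],
    [[0, 0, 0.1], [0, 0, 0]],
    [[0, 0, 0.38], [0, 0, 0]],
    [[0, 0, 0.38], [0, 0, 0]],
    [[0, 0, 0.38], [0, 0, 0]],
    [[0, 0, 0.38], [0, 0, 0]],
  ],
  grip=0.2,
)

```text
t: 6.68
tool_pos: [0.4811, -0.3063, 0.234]
ee_rot: [[0.994, 0.109, 0.006], [0.109, -0.994, -0.0], [0.005, 0.001, -1.0]]
contact_force: [-0.5, 0.6, -0.3]
opening: 0.0516
```

Request:
servo_tool(
  plan=[
    [[-0.07, 0.96, -0.06], [0, 0, 0]],
    [[-0.07, 0.96, -0.06], [0, 0, 0]],
    [[-0.07, 0.96, -0.06], [0, 0, 0]],
    [[-0.07, 0.96, -0.06], [0, 0, 0]],
    [[-0.07, 0.96, -0.06], [0, 0, 0]],
    [[-0.07, 0.96, -0.06], [0, 0, 0]],
    [[-0.07, 0.96, -0.06], [0, 0, 0]],
  ],
  grip=1,
)

```text
t: 7.55
tool_pos: [0.4505, 0.0807, 0.2072]
ee_rot: [[0.993, 0.114, 0.0], [0.114, -0.993, -0.0], [0.0, 0.0, -1.0]]
contact_force: [-0.2, -0.5, 0.3]
opening: 0.0851
```

Request:
servo_tool(
  plan=[
    [[-0.067, 0.605, 0], [0, 0, 0]],
    [[-0.067, 0.605, 0], [0, 0, 0]],
    [[-0.067, 0.605, 0], [0, 0, 0]],
    [[-0.067, 0.605, 0], [0, 0, 0]],
    [[-0.067, 0.605, 0], [0, 0, 0]],
    [[-0.067, 0.605, 0], [0, 0, 0]],
  ],
)

```text
t: 8.3
tool_pos: [0.4233, 0.3214, 0.2055]
ee_rot: [[0.993, 0.114, -0.002], [0.114, -0.993, -0.003], [-0.002, 0.003, -1.0]]
contact_force: [-0.5, -1.1, 0.5]
opening: 0.0853
```

```bash
python3 - <<'E'
from h import *
import pickle
P=camera_params("wrist");w=grab_frame("wrist");s=grab_frame("scene");np.save("pics/w3.npy",w);pickle.dump(P,open("pics/w3.pkl","wb"))
b=cv2.resize(s[150:205,200:275],(330,242),interpolation=cv2.INTER_CUBIC)
c=np.zeros((600,800,3),np.uint8);c[:500]=cv2.resize(w,(800,500));c[358:600,470:800]=b
cv2.imwrite("pics/w3.png",c[:,:,::-1]);print(observe()["tool_pos"],proj("wrist",[.4262,.3185,.09],P)*1.25)
E
```

```text
[0.42382718 0.32082094 0.20624012] [407.42305441 237.01594973]
```

View pics/w3.png

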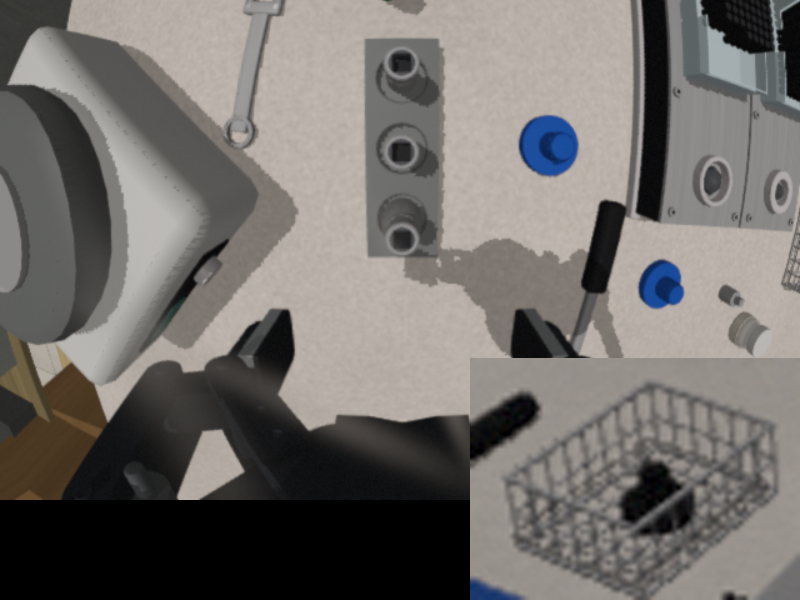

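```bash
python3 - <<'E'
from h import *
import pickle
np.set_printoptions(precision=4,suppress=True)
P=pickle.load(open("pics/w3.pkl","rb"))
W=lambda u,v,z:at("wrist",u/1.25-.1,v/1.25-.1,z,P)
t=[W(*p,.09) for p in[(402,239),(401.5,152),(402,64)]];print(t)
d=t[2]-t[0];print(np.degrees(np.arctan2(d[1],d[0])),np.hypot(*d[:2]))
a,b=W(367,256,.022),W(366,40,.022);c,e=W(439,257,.022),W(438,40,.022)
for p,q in((a,b),(c,e)):print(np.degrees(np.arctan2(*(q-p)[1::-1])))
Q=pickle.load(open("pics/w2.pkl","rb"))
print("collarL",at("wrist",402.5/1.25-.1,232.5/1.25-.1,.072,Q))
E
```

```text
[array([0.4244, 0.3222, 0.09  ]), array([0.4838, 0.3293, 0.09  ]), array([0.5428, 0.3357, 0.09  ])]
6.544490278545945 0.11914448803356824
6.188002757239626
7.450661710244326
collarL [0.5124 0.0395 0.072 ]
```

Request:
servo_tool(
  plan=[
    [[0.0015, 0.0035, -0.15], [0, 0, 0]],
    [[0.0015, 0.0035, -0.28], [0, 0, 0]],
    [[0.0015, 0.0035, -0.36], [0, 0, 0]],
    [[0.0015, 0.0035, -0.39], [0, 0, 0]],
    [[0.0015, 0.0035, -0.39], [0, 0, 0]],
  ],
)

```text
t: 9.02
tool_pos: [0.4246, 0.3212, 0.0501]
ee_rot: [[0.994, 0.111, -0.002], [0.111, -0.994, -0.002], [-0.002, 0.002, -1.0]]
contact_force: [-0.2, 0.4, 0.4]
opening: 0.0855
```

Request:
servo_tool(
  plan=[
    [[0, 0, 0], [0, 0, 0]],
    [[0, 0, 0], [0, 0, 0]],
    [[0, 0, 0], [0, 0, 0]],
    [[0, 0, 0], [0, 0, 0]],
    [[0, 0, 0], [0, 0, 0]],
    [[0, 0, 0], [0, 0, 0]],
  ],
  grip=-1,
)

```text
t: 9.78
tool_pos: [0.4252, 0.3216, 0.0511]
ee_rot: [[0.994, 0.111, -0.001], [0.111, -0.994, -0.002], [-0.001, 0.002, -1.0]]
contact_force: [-1.1, -0.4, 6.9]
opening: 0.0229
```

Request:
servo_tool(
  plan=[
    [[0, 0, 0.05], [0, 0, 0]],
    [[0, 0, 0.15], [0, 0, 0]],
    [[0, 0, 0.3], [0, 0, 0]],
    [[0, 0, 0.35], [0, 0, 0]],
    [[0, 0, 0.35], [0, 0, 0]],
  ],
)

```text
t: 10.4
tool_pos: [0.426, 0.3223, 0.1928]
ee_rot: [[0.994, 0.111, 0.002], [0.111, -0.994, 0.0], [0.003, -0.0, -1.0]]
contact_force: [-0.4, -0.7, -2.8]
opening: 0.023
```

Request:
servo_tool(
  plan=[
    [[0.22, -0.706, 0], [0, 0, 0]],
    [[0.22, -0.706, 0], [0, 0, 0]],
    [[0.22, -0.706, 0], [0, 0, 0]],
    [[0.22, -0.706, 0], [0, 0, 0]],
    [[0.22, -0.706, 0], [0, 0, 0]],
    [[0.22, -0.706, -0.05], [0, 0, 0]],
    [[0.22, -0.706, -0.15], [0, 0, 0]],
    [[0.22, -0.706, -0.15], [0, 0, 0]],
  ],
)

```text
t: 11.4
tool_pos: [0.5085, 0.0396, 0.1267]
ee_rot: [[0.994, 0.111, -0.011], [0.111, -0.994, 0.0], [-0.01, -0.001, -1.0]]
contact_force: [-0.3, 0.3, -3.3]
opening: 0.0226
```

```bash
python3 - <<'E'
from h import *
import pickle
P=camera_params("wrist");w=grab_frame("wrist");s=grab_frame("scene");np.save("pics/w4.npy",w);pickle.dump(P,open("pics/w4.pkl","wb"))
c=np.zeros((600,800,3),np.uint8)
c[:,:500]=cv2.resize(w[110:290,246:396],(500,600),interpolation=cv2.INTER_CUBIC);c[:400,500:]=cv2.resize(s[150:230,300:360],(300,400),interpolation=cv2.INTER_CUBIC)
cv2.imwrite("pics/w4.png",c[:,:,::-1]);o=observe();print(o["tool_pos"],o["ee_rot"],o["opening"],o["contact_force"])
E
```

```text
[0.51271486 0.04002148 0.13132455] [[ 9.93777461e-01  1.11377792e-01 -1.15989936e-03]
 [ 1.11378217e-01 -9.93778043e-01  3.07514861e-04]
 [-1.11843219e-03 -4.34788860e-04 -9.99999280e-01]] 0.022738497150808886 [-0.54380016  0.26755599 -2.11014905]
```

View pics/w4.png

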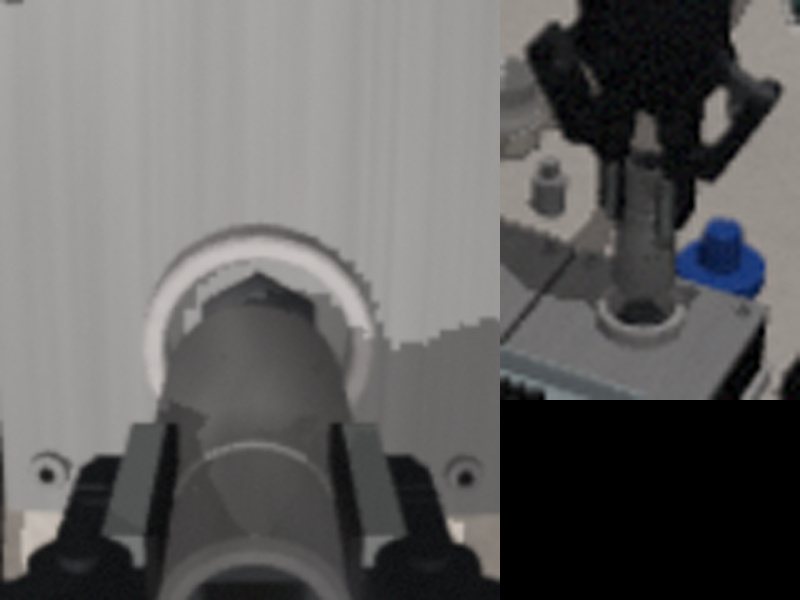

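```bash
python3 - <<'E'
from h import *
import pickle
np.set_printoptions(precision=4,suppress=True)
P=pickle.load(open("pics/w4.pkl","rb"));k=500/150
W=lambda u,v,z:at("wrist",246+(u+.5)/k-.5,110+(v+.5)/k-.5,z,P)
R=observe()["ee_rot"];X=R[:,0];Y=R[:,1]
tcp=observe()["tool_pos"]
L=lambda p:((p-tcp)@X*1e3,(p-tcp)@Y*1e3)
for n,u,v,z in[("collarL",147,335,.072),("collarR",375,335,.072),("collarfar",262,226,.072),("innerfar",260,258,.072),("nutcorner_foot?",258,272,.065),("noseL",163,375,.1),("noseR",350,375,.1),("nosefar",258,305,.092),("topL",160,600,.17),("topfar",258,546,.170),("barrelL",178,470,.130),("barrelR",335,470,.130),("shoulderfar",255,442,.128)]:
    print(n,np.round(L(W(u,v,z)),1))
E
```

```text
collarL [ -0.1 -22.6]
collarR [-0.1 23.8]
collarfar [22.6  0.8]
innerfar [16.1  0.4]
nutcorner_foot? [11.2  0. ]
noseL [  2.2 -16.9]
noseR [ 2.2 16.1]
nosefar [12.6 -0.1]
topL [  1.9 -11.7]
topfar [ 9.3 -0.5]
barrelL [ -1.4 -12.3]
barrelR [-1.4 11.3]
shoulderfar [ 2.4 -0.7]
```

Request:
servo_tool(
  plan=[
    [[0.003, -0.002, 0], [0, 0, 0]],
    [[0.003, -0.002, -0.02], [0, 0, 0]],
    [[0.003, -0.002, -0.03], [0, 0, 0]],
    [[0.003, -0.002, -0.04], [0, 0, 0]],
    [[0.003, -0.002, -0.048], [0, 0, 0]],
    [[0.003, -0.002, -0.054], [0, 0, 0]],
    [[0.003, -0.002, -0.06], [0, 0, 0]],
    [[0.003, -0.002, -0.06], [0, 0, 0]],
  ],
)

```text
t: 12.5
tool_pos: [0.5144, 0.0392, 0.11]
ee_rot: [[0.994, 0.111, -0.001], [0.111, -0.994, 0.0], [-0.001, -0.0, -1.0]]
contact_force: [-7.7, 0.6, 13.0]
opening: 0.0225
```

Request:
servo_tool(
  plan=[
    [[-0.002, 0, 0.006], [0, 0, 0]],
    [[-0.005, 0, 0.006], [0, 0, 0]],
    [[-0.005, 0, 0], [0, 0, 0]],
    [[-0.005, 0, -0.006], [0, 0, 0]],
    [[-0.005, 0, -0.012], [0, 0, 0]],
    [[-0.005, 0, -0.012], [0, 0, 0]],
  ],
)

```text
t: 13.25
tool_pos: [0.5118, 0.0391, 0.1047]
ee_rot: [[0.994, 0.111, -0.002], [0.111, -0.994, 0.0], [-0.002, -0.0, -1.0]]
contact_force: [-1.1, -1.0, -2.4]
opening: 0.0228
```

Request:
servo_tool(
  plan=[
    [[0, 0, -0.005], [0, 0, 0]],
    [[0, 0, -0.01], [0, 0, 0]],
    [[0, 0, -0.015], [0, 0, 0]],
    [[0, 0, -0.02], [0, 0, 0]],
    [[0, 0, -0.02], [0, 0, 0]],
  ],
)

```text
t: 13.88
tool_pos: [0.5115, 0.039, 0.099]
ee_rot: [[0.994, 0.112, -0.003], [0.112, -0.994, -0.0], [-0.003, -0.0, -1.0]]
contact_force: [-10.2, -1.4, 17.0]
opening: 0.0228
```

Request:
servo_tool(
  plan=[
    [[-0.003, 0, -0.004], [0, 0, 0]],
    [[-0.003, 0, -0.01], [0, 0, 0]],
    [[-0.003, 0, -0.014], [0, 0, 0]],
    [[-0.003, 0, -0.014], [0, 0, 0]],
  ],
)

```text
t: 14.38
tool_pos: [0.5116, 0.0391, 0.0989]
ee_rot: [[0.994, 0.112, -0.002], [0.112, -0.994, -0.0], [-0.002, 0.0, -1.0]]
contact_force: [-14.3, -1.1, 32.8]
opening: 0.0227
```

```bash
python3 - <<'E'
from h import *
import pickle
np.set_printoptions(precision=4,suppress=True)
P=camera_params("wrist");w=grab_frame("wrist");s=grab_frame("scene")
c=np.zeros((600,800,3),np.uint8)
c[:,:500]=cv2.resize(w[110:290,246:396],(500,600),interpolation=cv2.INTER_CUBIC);c[:400,500:]=cv2.resize(s[150:230,300:360],(300,400),interpolation=cv2.INTER_CUBIC)
cv2.imwrite("pics/w5.png",c[:,:,::-1]);o=observe();print(o["tool_pos"],o["ee_rot"],o["opening"],o["contact_force"],o["moment"])
E
```

```text
[0.5116 0.039  0.0989] [[ 0.9938  0.1116 -0.0015]
 [ 0.1116 -0.9938 -0.0003]
 [-0.0015  0.0001 -1.    ]] 0.022496397428812123 [-14.1362  -0.5963  32.6414] [-0.2339  2.7406 -0.0243]
```

View pics/w5.png

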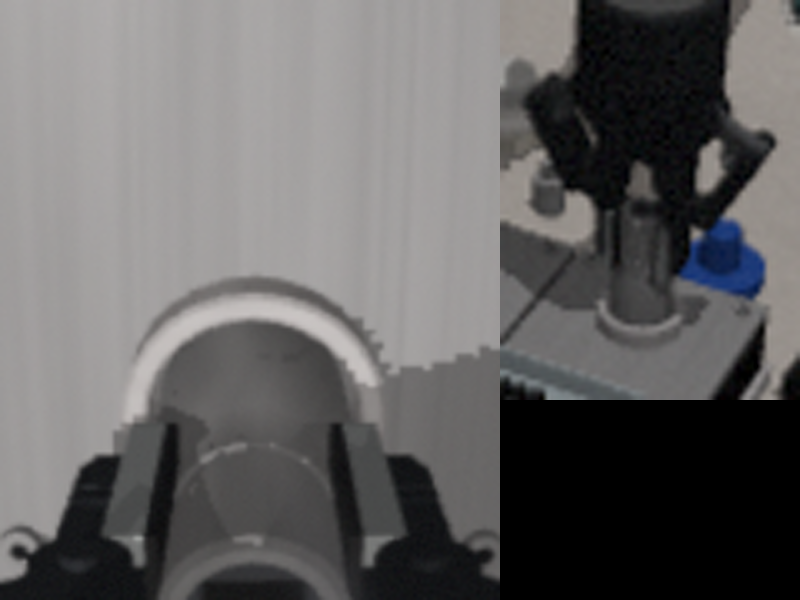

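Request:
servo_tool(
  plan=[
    [[-0.008, 0, -0.014], [0, 0, 0]],
    [[-0.008, 0, -0.014], [0, 0, 0.08]],
    [[-0.008, 0, -0.014], [0, 0, -0.08]],
    [[-0.008, 0.002, -0.014], [0, 0, 0]],
    [[-0.008, -0.002, -0.014], [0, 0, 0]],
    [[-0.008, 0, -0.012], [0, 0, 0]],
    [[-0.008, 0, -0.01], [0, 0, 0]],
    [[-0.008, 0, -0.01], [0, 0, 0]],
  ],
)

```text
t: 15.48
tool_pos: [0.5111, 0.039, 0.099]
ee_rot: [[0.994, 0.111, 0.004], [0.111, -0.994, -0.0], [0.004, 0.001, -1.0]]
contact_force: [-6.8, -0.9, 18.9]
opening: 0.0227
```

```bash
python3 - <<'E'
from h import *
np.set_printoptions(precision=4,suppress=True)
for _ in range(3):
    grab_frame("top");o=observe();print(o["t"],o["tool_pos"],o["opening"],o["contact_force"],o["moment"])
E
```

```text
15.525 [0.5112 0.0391 0.099 ] 0.022433447393297966 [-6.4648 -1.0443 19.1972] [-0.1752  1.3307 -0.1928]
15.575 [0.5111 0.0391 0.099 ] 0.02290147561420713 [-5.9714 -0.878  20.0489] [-0.2705  1.314  -0.1416]
15.625 [0.5112 0.0391 0.099 ] 0.022795807646458176 [-5.4122 -2.1445 19.7869] [-0.1768  1.3164 -0.2015]
```

```bash
python3 -c "
from workcell import *
print(sign_off())"
```

```text
the job is handed in; nothing more can be done
None
```

The large (24 mm) socket is pushed home over the left module's nut and still held in the gripper. The job is handed in at about 15.6 s on the robot's clock.

- **Cap:** I lifted the black cap off and dropped it in the wire basket. A scene picture afterwards showed it standing upright inside.
- **Socket choice:** With the cap off, the left nut and its bore were clearly the larger of the two. I went straight to the large socket, the holder pocket nearest the robot. No other socket was touched, so none had to go back.
- **Insertion:** The first attempt touched the collar at about 13 N. After backing off about 2 mm in x, the socket went down into the bore.
- **Final checks:**
  - Tool height is 0.099 m, against 0.0991 m expected for fully home. Standing on top of the nut's hexagon would have read about 0.104 m.
  - The height did not change when I pressed at 33 N or made small wiggles.
  - At hand-in the arm was pressing down at about 20 N, with the gripper still on the socket at 22.7 mm opening for a 24 mm barrel.
- **Disagreements:**
  - A sideways force of about 6 N in x remained while pressing. I put it down to the arm's compliance but did not confirm that.
  - The camera estimates of the socket's offset in the gripper differed by 2–3 mm. I settled the alignment by contact.
  - Contact height readings are good to about 1 mm, so seating is confirmed only to that accuracy.

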